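# Shim the rocking gauge stand

## Robot

A 6-joint arm with a two-finger parallel gripper is mounted at the origin on a cart in front of the work surface, level with it; the furniture and walls round the work are solid. World frame = base frame: x ahead of the robot, y to its left, z up, the work surface at z = 0. Lengths are in mm, angles in rad, forces in N, time in s.
With the tool pointing down it reaches from about 275 to 825 mm from the base axis. Payload 4.9 kg.
Tool frame: the origin (TCP) lies midway between the tips of the shut fingers; the grasp point (between the pads) lies r.grip_depth behind it (r.grip_depth is the distance from the TCP to the grasp point, in mm); z points along the fingers, y is the line along which they close (so a half turn about z gives the same grasp; the last joint's range is limited). The gripper opens to 85 mm and grips with 20 to 120 N. Pads are 22 mm wide; open, the fingers measure 114 mm over their backs; the gripper's body (76 mm by 85 mm) begins 54 mm behind the grasp point. The pads swing forward as they close: fully open they stand 13 mm farther back than shut.
Start: joints at [1.026, 0.326, -0.193, 1.052, 0, 1.437], TCP at [219.635, 504.261, 231.281] pointing down, gripper open.
Joint ranges: [-2.65, 2.65], [-0.97, 1.79], [-1.3, 1.35], [-1.93, 2.1], [-1.47, 1.37], [-3.14, 3.14]. Speed limits (rad/s): [2.57, 2.57, 3.14, 3.14, 3.14, 3.14].

## Interface

Orientations are given as a rotation vector (axis times angle).
In Python, from station import r gives the robot as it stands.
- The arm moves only by the tool step_arm, never from a script. Its arguments are lists of equal length, an entry for each row: "translation": the shift along the tool's x, y, z in units of 0.1 m (1.0 is 0.1 m), a list of three; "delta_rot": the turn, a rotation vector about the tool's x, y, z in units of pi/4 rad (1.0 is pi/4 rad), a list of three; "grip": the opening, from -1 (shut) to 1 (fully open), so that 0 is half open. A call has exactly 10 rows; each row is the pose to reach, as a shift and turn from the pose commanded when the call began, along the tool's axes at that moment; what a row does not reach only later rows make up. A row lasts 1/8 s, in which the tool goes at most 62.5 mm and 10.7 degrees, less where a joint would pass 70% of its speed; a pose out of reach is approached as far as the arm can. A call with a number of a shift or a turn outside -1 to 1 is refused whole. A call with a gripper value outside its range is refused whole. The fingers move at their own pace and stop on an object; the grip force is fixed at half the most. Time passes only in rows, so rows that repeat a pose let the fingers close, or fill a call up. It gives the time, the measured TCP pose, the force, the opening and the grip force at its end, in the units of the state.
- r.read_state(): the state, without advancing time (a new reading comes with each control period).
- r.grab_frame(name): name is "scene" or "top" or "wrist"; returns the picture (480x640x3 uint8, red, green, blue); there is no depth.
- r.camera_info(name): a dict with "intrinsics" (3x3 intrinsics, pixels), "camera_from_world" (4x4, takes a point from world to camera coordinates). Camera axes: x right, y down, z forward; pixel columns grow to the right and rows downward; lengths in mm; the calibration is good to about 2 mm. A picture is of the moment at which its call begins: read the wrist's pose just before it. camera_info takes no time and is no camera call; for the wrist camera it gives the pose at the moment of the call.
- r.hand_in(): hands the job in; it is judged then, once.
Trained networks look in the newest picture that a camera, given by its name, has taken for a name from the list of things; names that differ only in an ending like _2 or _b are one class to them, and where a whole thing is asked for, a point or a joint stands for the part that bears it (a point fixed in the world has none). Each returns a list of dicts, best first, with "p" (0 to 1); they miss things now and then, are a little off and sometimes report something else, mostly with a low value. They report only what shows in the picture. A call takes as long as a camera call.
- r.search_frame(camera, name): "location" ([x, y, z] in mm, in world coordinates, good to about 4 mm: the middle of the surface that is visible of it).
- r.landmark_of(camera, name): "location" ([x, y, z] in mm, in world coordinates, good to about 4 mm: a listed point, or the origin of a listed thing).
The state is a dict: "time": time; "joint_positions": joint angles; "joint_velocities": joint speeds; "tau": joint torques, N m; "tool_pos": TCP position; "ee_rot": TCP orientation; "ft_force": force on the tool from outside, world axes, zero at the start; "torque": the same for the moment, N m; "width": finger opening in mm; "gripper_force": force on a finger pad.
Only numpy, scipy, OpenCV 4.12 (cv2) and the standard library are available. Lean on these libraries where they do the work, as an engineer would, in place of code of your own. Each camera call takes 0.05 s, during which the arm holds its last target. There are 200 camera calls.

## Task

The dial gauge stand rocks because one of its feet, the one nearest the wedge's thin end, is too short. Without gripping or lifting anything, push the wedge thin end first under that foot until it fits snugly and the rocking stops, then press down firmly with the fingertips on the steel disc above that foot to prove that the stand stays level. Leave the wedge under the foot, keep the stand where it is, and do not disturb the other things.

Things in the scene. Friction and masses are not known exactly. Their poses are not given: they have to be found in the camera images.
- stand: loose dial gauge stand, 1.55 kg: grey square plate, 106 mm sides, underside 24 and top 40 mm above the table, on four domed feet under its corners, 62 mm from the centre. Origin on the table under its centre, z up; its -x axis points to the short foot's corner. Plate corners reach 75 mm from the centre. A column and dial, 150 mm high, stand on the far half (x over +18 mm)
- foot_tip (a point): lowest point of the short foot, a steel dome of 8 mm radius; it hangs 4.5 to 8 mm above the table while the other three feet stand on it
- stand_foot (a joint): how far the short foot is screwed up, in m: equals its gap to the table while the stand is level. It is stiff and does not move during the job
- pad_top (a point): centre of the top of the steel disc above the short foot: 24 mm diameter, 46 mm above the table. Press here to try for rocking: without a shim 2 to 3 N rocks the stand over onto the short foot. The same discs sit on the other corners
- wedge: loose aluminium wedge, 80 g, 70 mm long, 40 wide. Origin at the centre of its underside; +x points to the thin end (x +35, 1.5 mm thick). The ramp rises evenly to 12.5 mm at x -25; behind it an upright head, 10 mm thick, 20 tall, flat back at x -35. Starts in front of the short foot, thin end towards it, 10 to 40 mm off, askew. A snug fit takes 3 to 5 N of push; over 6 N may lift the stand
- wedge_heel (a point): centre of the flat back face of the wedge's head (40 mm wide, 20 mm tall), 10 mm above the table: the face to push
- wedge_toe (a point): middle of the wedge's thin front edge, at table level
- tape: bystander: roll of tape, 80 x 80 x 20 mm, origin at the centre of its underside; leave it alone
- adapter: bystander: black adapter box, 44 x 91 x 26 mm, origin at the centre of its underside; leave it alone
- ring: bystander: steel ring gauge, 56 x 56 x 14 mm, origin at the centre of its underside; leave it alone
- stand_pad: the steel disc above the short foot, whose top is point pad_top; its origin coincides with the stand's origin
- coupling_l: bystander: chrome coupling standing to the left of the short foot, 33 x 33 x 46 mm, origin at the centre of its underside; leave it alone
- coupling_r: bystander: chrome coupling standing to the right of the short foot, 33 x 33 x 46 mm, origin at the centre of its underside; leave it alone
- tally: bystander: small round hand counter, 72 x 44 x 20 mm, origin at the centre of its underside; leave it alone

How it is judged:
By the outcome, as a careful person would: the job done as asked, in the order asked, and still so for the second after the job is handed in, with the robot touching nothing.
It also fails if it takes over 51 s, if anything falls off the work surface, if the arm or the gripper's body presses on something with over 40 N, if the wrist force passes 120 N, or if a joint passes its speed limit or range.

## Working session

There is one attempt and no reset: what is moved stays moved. The work goes in short steps, Python scripts to look and compute and a tool call to move; the robot and the scene stay as the last step left them, time stands still between calls to the robot, and variables do not carry over. Pictures are saved under pics/ and viewed, at most 10 in all, crops included, and the job is handed in when it is done.

Besides the shell and the picture viewer there is one more tool, called after "Call:" by a JSON object that holds its "op" and its "data", one argument or row to a line. step_arm: Moves the arm, as the interface text tells. Its arguments: {"type":"object","properties":{"translation":{"type":"array"},"delta_rot":{"type":"array"},"grip":{"type":"array"}},"required":["translation","delta_rot","grip"]}

```bash
mkdir -p pics; cat > h.py <<'E'
import numpy as np,cv2
from station import r
def snap(c,f):
    im=r.grab_frame(c); cv2.imwrite('pics/'+f,im[:,:,::-1]); return im
def best(c,n,k='l'):
    o=(r.landmark_of if k=='l' else r.search_frame)(c,n)
    return [(round(d['p'],2),np.round(d['location'],1).tolist()) for d in o[:2]]
E
python3 - <<'E'
from h import *
s=r.read_state();print(s['tool_pos'],s['ee_rot'],s['ft_force'],s['time'],r.grip_depth)
snap('top','top1.png');
for n in ['wedge','wedge_heel','wedge_toe','stand','pad_top','foot_tip','coupling_l','coupling_r']: print(n,best('top',n))
snap('scene','sc1.png')
for n in ['wedge_heel','wedge_toe','pad_top','stand']: print(n,best('scene',n))
print(r.read_state()['time'])
E
```

```text
[219.32450443 503.7329215  230.49728956] [-6.40655260e-01 -3.07500923e+00  2.58687965e-03] [-0.98548699  0.20182034  0.27761058] 0.0 18.700000000000003
wedge [(0.79, [500.8, 139.0, 1.6])]
wedge_heel [(0.72, [469.1, 153.6, 8.5])]
wedge_toe [(0.91, [526.1, 116.5, -1.6]), (0.21, [579.1, 259.6, -4.5])]
stand [(0.66, [595.8, 66.2, -3.9])]
pad_top [(0.63, [566.8, 189.0, 4.8])]
foot_tip []
coupling_l [(0.77, [569.4, 188.1, 1.9]), (0.74, [506.7, 31.1, -1.3])]
coupling_r [(0.77, [569.4, 188.1, 1.9]), (0.74, [506.7, 31.1, -1.3])]
wedge_heel [(0.91, [466.7, 159.7, 9.9]), (0.41, [564.6, 359.2, 0.1])]
wedge_toe [(0.68, [572.3, 184.8, -1.3]), (0.66, [522.8, 119.3, -2.0])]
pad_top [(0.63, [538.7, 101.1, 44.8])]
stand [(0.74, [594.8, 68.8, -1.7])]
0.7
```

View pics/top1.png

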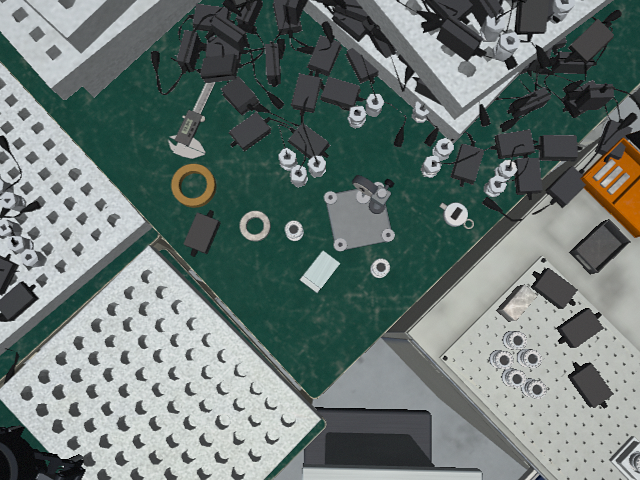

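View pics/sc1.png

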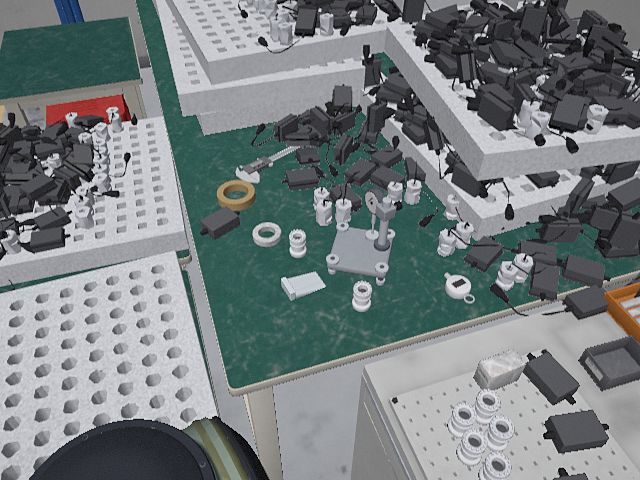

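The top view shows the wedge at about (320,271), with its head at the lower left. The short foot's pad is at about (340,245), and the couplings are at (294,230) and (380,268). The scene view agrees: the wedge head is at (290,288) and the pad at (333,260). The heel and toe are 68 mm apart in the network readings, which matches the wedge's 70 mm length. I'll go closer and look with the wrist camera.

Call:
{"op": "step_arm", "data": {
  "translation": [
    [-0.9, -0.55, 0],
    [-0.9, -0.55, 0],
    [-0.9, -0.55, 0],
    [-0.9, -0.55, 0],
    [-0.9, -0.55, 0],
    [-0.9, -0.55, 0],
    [-0.9, -0.55, 0],
    [-0.9, -0.55, 0],
    [-0.9, -0.55, 0],
    [-0.9, -0.55, 0]
  ],
  "delta_rot": [
    [0, 0, 0],
    [0, 0, 0],
    [0, 0, 0],
    [0, 0, 0],
    [0, 0, 0],
    [0, 0, 0],
    [0, 0, 0],
    [0, 0, 0],
    [0, 0, 0],
    [0, 0, 0]
  ],
  "grip": [-0.7, -0.7, -0.7, -0.7, -0.7, -0.7, -0.7, -0.7, -0.7, -0.7]
}}

```text
time: 1.95
tool_pos: [280.2, 417.9, 231.3]
ee_rot: [0.641, 3.076, 0.0]
ft_force: [0.7, 1.2, 0.7]
width: 12.7
gripper_force: 0.0
```

Call:
{"op": "step_arm", "data": {
  "translation": [
    [-0.9, -0.55, 0],
    [-0.9, -0.55, 0],
    [-0.9, -0.55, 0],
    [-0.9, -0.55, 0],
    [-0.9, -0.55, 0],
    [-0.9, -0.55, 0],
    [-0.9, -0.55, 0],
    [-0.9, -0.55, 0],
    [-0.9, -0.55, 0],
    [-0.9, -0.55, 0]
  ],
  "delta_rot": [
    [0, 0, 0],
    [0, 0, 0],
    [0, 0, 0],
    [0, 0, 0],
    [0, 0, 0],
    [0, 0, 0],
    [0, 0, 0],
    [0, 0, 0],
    [0, 0, 0],
    [0, 0, 0]
  ],
  "grip": [-0.7, -0.7, -0.7, -0.7, -0.7, -0.7, -0.7, -0.7, -0.7, -0.7]
}}

```text
time: 3.2
tool_pos: [340.7, 331.5, 231.3]
ee_rot: [0.641, 3.076, 0.0]
ft_force: [-0.2, 0.2, 0.3]
width: 13.1
gripper_force: 0.0
```

Call:
{"op": "step_arm", "data": {
  "translation": [
    [-0.9, -0.55, 0],
    [-0.9, -0.55, 0],
    [-0.9, -0.55, 0],
    [-0.9, -0.55, 0],
    [-0.9, -0.55, 0],
    [-0.9, -0.55, 0],
    [-0.9, -0.55, 0],
    [-0.9, -0.55, 0],
    [-0.9, -0.55, 0],
    [-0.9, -0.55, 0]
  ],
  "delta_rot": [
    [0, 0, 0],
    [0, 0, 0],
    [0, 0, 0],
    [0, 0, 0],
    [0, 0, 0],
    [0, 0, 0],
    [0, 0, 0],
    [0, 0, 0],
    [0, 0, 0],
    [0, 0, 0]
  ],
  "grip": [-0.7, -0.7, -0.7, -0.7, -0.7, -0.7, -0.7, -0.7, -0.7, -0.7]
}}

```text
time: 4.45
tool_pos: [401.3, 245.2, 231.3]
ee_rot: [-0.641, -3.076, -0.0]
ft_force: [-0.0, 0.2, 0.1]
width: 12.7
gripper_force: 0.0
```

```bash
python3 - <<'E'
from h import *
s=r.read_state();print(s['tool_pos'],s['ee_rot'],s['width'],s['ft_force'],s['time'])
snap('wrist','w1.png');
for n in ['wedge','wedge_heel','wedge_toe','stand','pad_top','foot_tip']: print(n,best('wrist',n))
E
```

```text
[401.28057154 245.16400632 231.27717225] [-6.40846667e-01 -3.07550980e+00 -2.62744554e-05] 12.700415028109362 [-0.00070599  0.2019806   0.0599869 ] 4.45
wedge [(0.71, [496.1, 134.5, -1.7]), (0.64, [579.5, 258.1, -1.1])]
wedge_heel [(0.62, [471.6, 155.6, 10.0]), (0.58, [579.8, 262.1, -2.2])]
wedge_toe [(0.82, [526.8, 115.6, 2.3]), (0.32, [470.6, 157.9, 8.0])]
stand []
pad_top []
foot_tip []
```

View pics/w1.png

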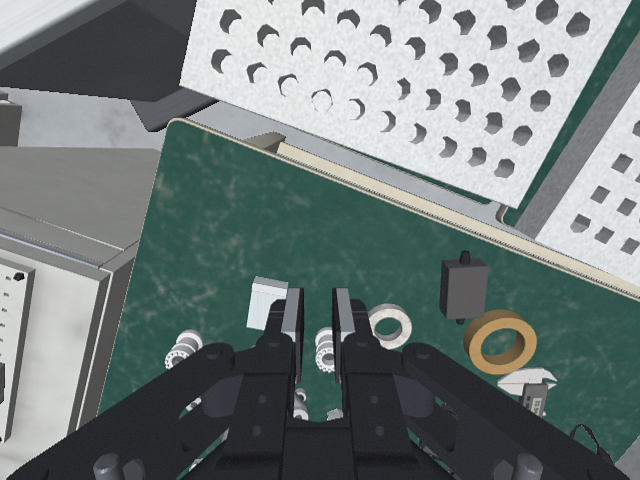

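The wrist view shows the wedge at (268,305), the ring at (390,325) and the couplings. The fingers hide the stand. I'll get the precise geometry from the top and scene pixels.

```bash
cat >> h.py <<'E'
def ray(c,uv,z):
    i=r.camera_info(c);K=np.array(i['intrinsics']);T=np.array(i['camera_from_world'])
    R,t=T[:3,:3],T[:3,3];o=-R.T@t;d=R.T@np.linalg.solve(K,[uv[0],uv[1],1.]);return (o+d*(z-o[2])/d[2])[:2]
def proj(c,p):
    i=r.camera_info(c);K=np.array(i['intrinsics']);T=np.array(i['camera_from_world'])
    q=K@(T[:3,:3]@np.array(p,float)+T[:3,3]);return q[:2]/q[2]
E
python3 - <<'E'
from h import *
i=r.camera_info('top');T=np.array(i['camera_from_world']);print('cam',-T[:3,:3].T@T[:3,3])
for u in [(331,197),(340,245),(388,236)]: print(u,ray('top',u,46))
T=np.array(r.camera_info('wrist')['camera_from_world']);print('wcam',-T[:3,:3].T@T[:3,3])
a=cv2.imread('pics/top1.png')[180:300,280:400];b=cv2.imread('pics/sc1.png')[215:325,265:405]
cv2.imwrite('pics/c1.png',np.hstack([cv2.resize(a,(480,480),interpolation=cv2.INTER_CUBIC)]))
m=((a.min(2)>140)).astype('uint8')
n,l,st,c=cv2.connectedComponentsWithStats(m)
for k in range(1,n):
    if st[k,4]>150:
        p=np.argwhere(l==k)[:,::-1].astype('float32')+[280,180];q=cv2.minAreaRect(p.astype('float32'));print(st[k,4],q,cv2.boxPoints(q).tolist())
E
```

```text
cam [ 387.31414014  120.46234996 1129.83160683]
(331, 197) [629.25785163 120.05637523]
(340, 245) [542.04547712 101.97656848]
(388, 236) [560.36030942  16.34995102]
wcam [326.80888281 277.95680606 373.07899359]
214 ((294.0, 230.50001525878906), (19.091880798339844, 17.677669525146484), 45.0) [[281.0, 230.00001525878906], [293.5, 217.50001525878906], [307.0, 231.00001525878906], [294.5, 243.50001525878906]]
806 ((319.6192321777344, 271.203857421875), (21.92644691467285, 37.450374603271484), 37.87498474121094) [[299.46923828125, 279.25384521484375], [322.4615478515625, 249.69232177734375], [339.76922607421875, 263.15386962890625], [316.77691650390625, 292.71539306640625]]
207 ((380.2500305175781, 267.7500305175781), (16.970561981201172, 19.091880798339844), 45.0) [[367.5000305175781, 268.5000305175781], [381.0000305175781, 255.00003051757812], [393.0000305175781, 267.0000305175781], [379.5000305175781, 280.5000305175781]]
```

View pics/c1.png

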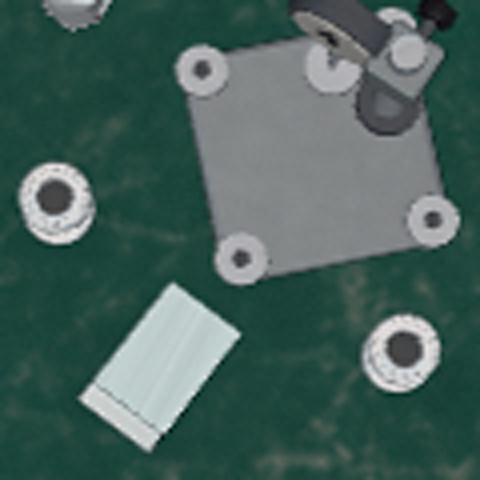

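The crop shows the wedge toe corners at (172,283) and (241,333), and the head's back corners at (80,398) and (151,450). The short pad's centre is at (241,259).

```bash
python3 - <<'E'
from h import *
g=lambda u,z: ray('top',(280+u[0]/4-.4,180+u[1]/4-.4),z)
t=[g((172,283),1.5),g((241,333),1.5)];h=[g((80,398),20),g((151,450),20)]
T=(t[0]+t[1])/2;H=(h[0]+h[1])/2
P=[g(u,46) for u in [(202,69),(241,259),(432,220)]]
C=(P[0]+P[2])/2;F=P[1]
A=lambda v:np.degrees(np.arctan2(v[1],v[0]))
print('toe',T,'heel',H,np.linalg.norm(T-H),A(T-H),np.linalg.norm(t[0]-t[1]),np.linalg.norm(h[0]-h[1]),A(h[0]-h[1]),A(t[0]-t[1]))
print('foot',F,'C',C,np.linalg.norm(F-C),A(C-F),A(P[0]-P[2]))
for n,u in [('cl',(57,203)),('cr',(401,352))]: print(n,g(u,46))
d=(C-F)/np.linalg.norm(C-F);n=np.array([-d[1],d[0]])
for X in (T,H): print((X-F)@d,(X-F)@n)
E
```

```text
toe [526.30372663 117.0607344 ] heel [470.15990775 157.10577158] 68.96182567665304 -35.4986745136489 39.59467193492516 39.94462552327253 55.19788190286897 55.20951080323674
foot [543.21202053 102.26889433] C [596.18911148  69.38973706] 62.350710890994485 -31.824967636660162 57.50915277533477
cl [566.60023724 185.21441256]
cr [503.15130043  30.30787764]
-22.16647476951868 3.6518942422693836
-90.98659266446664 8.0705788409418
```

Call:
{"op": "step_arm", "data": {
  "translation": [
    [-0.69, -0.47, 0.5],
    [-0.69, -0.47, 1.0],
    [-0.69, -0.47, 1.0],
    [-0.69, -0.47, 1.0],
    [-0.69, -0.47, 1.0],
    [-0.69, -0.47, 1.0],
    [-0.69, -0.47, 1.0],
    [-0.69, -0.47, 1.0],
    [-0.69, -0.47, 1.0],
    [-0.69, -0.47, 1.0]
  ],
  "delta_rot": [
    [0, 0, 0.13],
    [0, 0, 0.26],
    [0, 0, 0.26],
    [0, 0, 0.26],
    [0, 0, 0.26],
    [0, 0, 0.26],
    [0, 0, 0.26],
    [0, 0, 0.26],
    [0, 0, 0.26],
    [0, 0, 0.26]
  ],
  "grip": [-0.7, -0.7, -0.7, -0.7, -0.7, -0.7, -0.7, -0.7, -0.7, -0.7]
}}

```text
time: 6.05
tool_pos: [445.7, 174.5, 131.3]
ee_rot: [-0.951, -2.994, 0.0]
ft_force: [0.4, -0.4, 0.1]
width: 13.0
gripper_force: 0.0
```

Call:
{"op": "step_arm", "data": {
  "translation": [
    [0, 0, 0.25],
    [0, 0, 0.5],
    [0, 0, 0.75],
    [0, 0, 1.0],
    [0, 0, 1.0],
    [0, 0, 1.0],
    [0, 0, 1.0],
    [0, 0, 1.0],
    [0, 0, 1.0],
    [0, 0, 1.0]
  ],
  "delta_rot": [
    [0, 0, 0],
    [0, 0, 0],
    [0, 0, 0],
    [0, 0, 0],
    [0, 0, 0],
    [0, 0, 0],
    [0, 0, 0],
    [0, 0, 0],
    [0, 0, 0],
    [0, 0, 0]
  ],
  "grip": [-0.7, -0.7, -0.7, -0.7, -0.7, -0.7, -0.7, -0.7, -0.7, -0.7]
}}

```text
time: 7.3
tool_pos: [445.8, 174.6, 31.4]
ee_rot: [0.951, 2.994, 0.0]
ft_force: [-0.2, -0.1, -1.0]
width: 13.1
gripper_force: 0.0
```

```bash
python3 - <<'E'
from h import *
s=r.read_state();print(s['tool_pos'],s['ee_rot'],s['width'],s['ft_force'],s['time'])
x=cv2.Rodrigues(s['ee_rot'])[0][:,0];print(x,np.degrees(np.arctan2(x[1],x[0])))
a=snap('top','top2.png')[180:320,260:400][:,:,::-1]
b=snap('scene','sc2.png')[180:320,250:400][:,:,::-1]
cv2.imwrite('pics/c2.png',np.hstack([cv2.resize(a,(400,400)),cv2.resize(b,(400,400))]))
E
```

```text
[445.84216489 174.56307926  31.44561921] [9.50723331e-01 2.99402905e+00 2.43851117e-04] 13.129714892605595 [-0.2203116  -0.14324267 -0.9555968 ] 7.3
[-8.16808430e-01  5.76908966e-01 -1.83520487e-04] 144.7665711305611
```

View pics/c2.png

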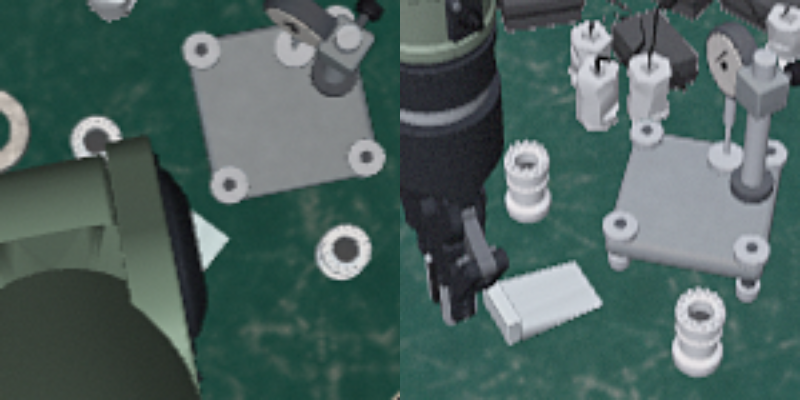

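The tool is lined up behind the head, clear of the couplings. In the right half, the fingers are at about (460,290) and the wedge is at (545,300). Next: descend, make contact and advance until the toe nearly reaches the foot.

Call:
{"op": "step_arm", "data": {
  "translation": [
    [0, 0, 0.13],
    [0, 0, 0.26],
    [0, 0, 0.26],
    [-0.06, 0, 0.26],
    [-0.12, 0, 0.26],
    [-0.15, 0, 0.26],
    [-0.18, 0, 0.26],
    [-0.21, 0, 0.26],
    [-0.24, 0, 0.26],
    [-0.27, 0, 0.26]
  ],
  "delta_rot": [
    [0, 0, 0],
    [0, 0, 0],
    [0, 0, 0],
    [0, 0, 0],
    [0, 0, 0],
    [0, 0, 0],
    [0, 0, 0],
    [0, 0, 0],
    [0, 0, 0],
    [0, 0, 0]
  ],
  "grip": [-0.7, -0.7, -0.7, -0.7, -0.7, -0.7, -0.7, -0.7, -0.7, -0.7]
}}

```text
time: 8.65
tool_pos: [467.8, 158.9, 5.3]
ee_rot: [-0.951, -2.994, -0.0]
ft_force: [-0.8, 0.1, 1.3]
width: 12.8
gripper_force: 0.6
```

Call:
{"op": "step_arm", "data": {
  "translation": [
    [-0.02, 0, 0],
    [-0.04, 0, 0],
    [-0.06, 0, 0],
    [-0.08, 0, 0],
    [-0.1, 0, 0],
    [-0.12, 0, 0],
    [-0.14, 0, 0],
    [-0.16, 0, 0],
    [-0.18, 0, 0],
    [-0.2, 0, 0]
  ],
  "delta_rot": [
    [0, 0, 0],
    [0, 0, 0],
    [0, 0, 0],
    [0, 0, 0],
    [0, 0, 0],
    [0, 0, 0],
    [0, 0, 0],
    [0, 0, 0],
    [0, 0, 0],
    [0, 0, 0]
  ],
  "grip": [-0.7, -0.7, -0.7, -0.7, -0.7, -0.7, -0.7, -0.7, -0.7, -0.7]
}}

```text
time: 9.9
tool_pos: [484.3, 147.3, 5.3]
ee_rot: [0.951, 2.994, -0.0]
ft_force: [-0.6, 1.0, 0.1]
width: 12.9
gripper_force: 0.4
```

```bash
python3 - <<'E'
from h import *
s=r.read_state();print(s['tool_pos'],s['width'],s['ft_force'],s['time'])
a=snap('top','top3.png')[180:320,260:400][:,:,::-1]
b=snap('scene','sc3.png')[180:320,250:400][:,:,::-1]
cv2.imwrite('pics/c3.png',np.hstack([cv2.resize(a,(400,400)),cv2.resize(b,(400,400))]))
E
```

```text
[484.31603979 147.31420705   5.28793408] 12.868741030954617 [-0.55986326  1.01838764  0.11177457] 9.9
```

View pics/c3.png

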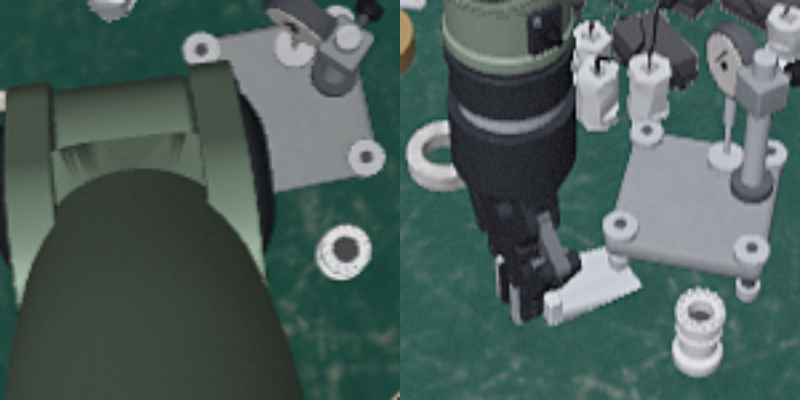

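Contact made; the toe is just under the plate's corner. I'll advance slowly and watch the force.

Call:
{"op": "step_arm", "data": {
  "translation": [
    [-0.01, 0, 0],
    [-0.02, 0, 0],
    [-0.03, 0, 0],
    [-0.04, 0, 0],
    [-0.05, 0, 0],
    [-0.06, 0, 0],
    [-0.065, 0, 0],
    [-0.07, 0, 0],
    [-0.075, 0, 0],
    [-0.08, 0, 0]
  ],
  "delta_rot": [
    [0, 0, 0],
    [0, 0, 0],
    [0, 0, 0],
    [0, 0, 0],
    [0, 0, 0],
    [0, 0, 0],
    [0, 0, 0],
    [0, 0, 0],
    [0, 0, 0],
    [0, 0, 0]
  ],
  "grip": [-0.7, -0.7, -0.7, -0.7, -0.7, -0.7, -0.7, -0.7, -0.7, -0.7]
}}

```text
time: 11.25
tool_pos: [490.7, 142.8, 5.3]
ee_rot: [-0.951, -2.994, 0.0]
ft_force: [-1.4, 0.8, 1.1]
width: 12.9
gripper_force: 0.6
```

Call:
{"op": "step_arm", "data": {
  "translation": [
    [-0.005, 0, 0],
    [-0.01, 0, 0],
    [-0.015, 0, 0],
    [-0.02, 0, 0],
    [-0.025, 0, 0],
    [-0.03, 0, 0],
    [-0.035, 0, 0],
    [-0.04, 0, 0],
    [-0.04, 0, 0],
    [-0.04, 0, 0]
  ],
  "delta_rot": [
    [0, 0, 0],
    [0, 0, 0],
    [0, 0, 0],
    [0, 0, 0],
    [0, 0, 0],
    [0, 0, 0],
    [0, 0, 0],
    [0, 0, 0],
    [0, 0, 0],
    [0, 0, 0]
  ],
  "grip": [-0.7, -0.7, -0.7, -0.7, -0.7, -0.7, -0.7, -0.7, -0.7, -0.7]
}}

```text
time: 12.5
tool_pos: [494.1, 140.4, 5.3]
ee_rot: [0.951, 2.994, -0.0]
ft_force: [-0.1, 1.7, -0.8]
width: 13.1
gripper_force: 0.3
```

```bash
cat > f.py <<'E'
from h import *
F=[]
for k in range(4):
    r.grab_frame('scene');F.append(r.read_state()['ft_force'])
F=np.array(F);s=r.read_state();x=cv2.Rodrigues(s['ee_rot'])[0][:,0]
print('push',np.round(F@x,1),'mean',(F@x).mean().round(2),'fz',F[:,2].mean().round(1),np.round(s['tool_pos'],1),s['time'])
E
python3 f.py
```

```text
push [ 0.3  0.2 -0.   0.9] mean 0.33 fz -0.1 [494.1 140.4   5.3] 12.7
```

Call:
{"op": "step_arm", "data": {
  "translation": [
    [-0.005, 0, 0],
    [-0.01, 0, 0],
    [-0.015, 0, 0],
    [-0.02, 0, 0],
    [-0.025, 0, 0],
    [-0.03, 0, 0],
    [-0.035, 0, 0],
    [-0.04, 0, 0],
    [-0.04, 0, 0],
    [-0.04, 0, 0]
  ],
  "delta_rot": [
    [0, 0, 0],
    [0, 0, 0],
    [0, 0, 0],
    [0, 0, 0],
    [0, 0, 0],
    [0, 0, 0],
    [0, 0, 0],
    [0, 0, 0],
    [0, 0, 0],
    [0, 0, 0]
  ],
  "grip": [-0.7, -0.7, -0.7, -0.7, -0.7, -0.7, -0.7, -0.7, -0.7, -0.7]
}}

```text
time: 13.95
tool_pos: [497.3, 138.1, 5.3]
ee_rot: [0.951, 2.994, -0.0]
ft_force: [-0.2, -0.0, 0.8]
width: 12.8
gripper_force: 0.1
```

```bash
python3 f.py
```

```text
push [ 0.5  0.5  0.5 -0.1] mean 0.34 fz 0.0 [497.4 138.1   5.3] 14.15
```

Call:
{"op": "step_arm", "data": {
  "translation": [
    [-0.005, 0, 0],
    [-0.01, 0, 0],
    [-0.015, 0, 0],
    [-0.02, 0, 0],
    [-0.025, 0, 0],
    [-0.03, 0, 0],
    [-0.03, 0, 0],
    [-0.03, 0, 0],
    [-0.03, 0, 0],
    [-0.03, 0, 0]
  ],
  "delta_rot": [
    [0, 0, 0],
    [0, 0, 0],
    [0, 0, 0],
    [0, 0, 0],
    [0, 0, 0],
    [0, 0, 0],
    [0, 0, 0],
    [0, 0, 0],
    [0, 0, 0],
    [0, 0, 0]
  ],
  "grip": [-0.7, -0.7, -0.7, -0.7, -0.7, -0.7, -0.7, -0.7, -0.7, -0.7]
}}

```text
time: 15.4
tool_pos: [499.8, 136.4, 5.3]
ee_rot: [0.951, 2.994, -0.0]
ft_force: [-0.3, 0.7, 0.0]
width: 12.7
gripper_force: 0.2
```

```bash
python3 f.py
```

```text
push [ 0.9 -0.1  0.8 -0.2] mean 0.34 fz 0.2 [499.8 136.4   5.3] 15.6
```

Call:
{"op": "step_arm", "data": {
  "translation": [
    [-0.005, 0, 0],
    [-0.01, 0, 0],
    [-0.015, 0, 0],
    [-0.02, 0, 0],
    [-0.025, 0, 0],
    [-0.03, 0, 0],
    [-0.03, 0, 0],
    [-0.03, 0, 0],
    [-0.03, 0, 0],
    [-0.03, 0, 0]
  ],
  "delta_rot": [
    [0, 0, 0],
    [0, 0, 0],
    [0, 0, 0],
    [0, 0, 0],
    [0, 0, 0],
    [0, 0, 0],
    [0, 0, 0],
    [0, 0, 0],
    [0, 0, 0],
    [0, 0, 0]
  ],
  "grip": [-0.7, -0.7, -0.7, -0.7, -0.7, -0.7, -0.7, -0.7, -0.7, -0.7]
}}

```text
time: 16.85
tool_pos: [501.9, 134.8, 5.2]
ee_rot: [-0.951, -2.994, -0.0]
ft_force: [-4.3, 3.1, 3.7]
width: 13.2
gripper_force: 2.6
```

```bash
python3 f.py; python3 - <<'E'
from h import *
b=r.grab_frame('scene')[200:300,290:390][:,:,::-1]
cv2.imwrite('pics/c4.png',cv2.resize(b,(600,600),interpolation=cv2.INTER_CUBIC))
E
```

```text
push [5.7 4.4 4.6 5. ] mean 4.94 fz 3.7 [501.9 134.8   5.2] 17.05
```

View pics/c4.png

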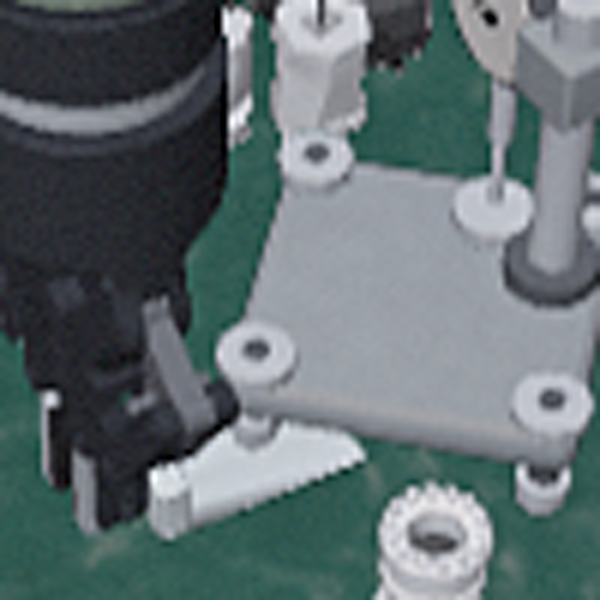

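The scene shows the short foot (crop 255,430) resting on the ramp, and the wedge is now resisting with 4.9 N, so the fit is snug. I'll back off, rise, shut the fingers and move over the disc.

Call:
{"op": "step_arm", "data": {
  "translation": [
    [0.05, 0, 0],
    [0.15, 0, 0],
    [0.3, 0, 0],
    [0.3, 0, 0],
    [0.3, 0, -0.4],
    [0.3, 0, -0.8],
    [0.3, 0, -0.8],
    [0.3, 0, -0.8],
    [0.3, 0, -0.8],
    [0.3, 0, -0.8]
  ],
  "delta_rot": [
    [0, 0, 0],
    [0, 0, 0],
    [0, 0, 0],
    [0, 0, 0],
    [0, 0, 0],
    [0, 0, 0],
    [0, 0, 0],
    [0, 0, 0],
    [0, 0, 0],
    [0, 0, 0]
  ],
  "grip": [-0.7, -0.7, -0.7, -0.7, -0.7, -0.7, -1, -1, -1, -1]
}}

```text
time: 18.35
tool_pos: [476.9, 151.9, 84.3]
ee_rot: [-0.95, -2.993, 0.002]
ft_force: [-0.7, 0.6, 0.5]
width: -0.1
gripper_force: 0.0
```

```bash
python3 - <<'E'
from h import *
s=r.read_state();print(s['tool_pos'],s['width'],s['ft_force'],s['time'])
snap('scene','sc5.png');print(best('scene','pad_top'),best('scene','wedge_heel'),best('scene','stand'))
a=cv2.imread('pics/sc1.png')[150:300,320:400].astype(int);b=cv2.imread('pics/sc5.png')[150:300,320:400].astype(int)
sh=cv2.phaseCorrelate(a[30:120,10:].sum(2).astype('float32'),b[30:120,10:].sum(2).astype('float32'));print('shift px',sh)
print(ray('scene',(290+257/6,200+350/6),46), ray('top',(340.0,244.6),46))
E
```

```text
[476.85369733 151.85021337  84.27533341] -0.07672647860206212 [-0.7301923   0.57529986  0.45746773] 18.35
[(0.4, [542.3, 100.0, 46.2]), (0.17, [512.7, 128.0, 11.5])] [(0.89, [508.8, 129.2, 8.0])] []
shift px ((0.05628716344742202, -0.02066871097620293), 1.0120735065436657)
[541.63069814 101.60339547] [542.76721123 101.99155135]
```

Call:
{"op": "step_arm", "data": {
  "translation": [
    [-0.3, -0.01, 0],
    [-0.6, -0.02, 0],
    [-0.81, -0.03, 0],
    [-0.81, -0.03, 0],
    [-0.81, -0.03, 0.15],
    [-0.81, -0.03, 0.3],
    [-0.81, -0.03, 0.34],
    [-0.81, -0.03, 0.36],
    [-0.81, -0.03, 0.37],
    [-0.81, -0.03, 0.37]
  ],
  "delta_rot": [
    [0, 0, 0],
    [0, 0, 0],
    [0, 0, 0],
    [0, 0, 0],
    [0, 0, 0],
    [0, 0, 0],
    [0, 0, 0],
    [0, 0, 0],
    [0, 0, 0],
    [0, 0, 0]
  ],
  "grip": [-1, -1, -1, -1, -1, -1, -1, -1, -1, -1]
}}

```text
time: 19.8
tool_pos: [542.3, 102.9, 48.6]
ee_rot: [0.951, 2.994, 0.0]
ft_force: [0.2, 0.0, -0.5]
width: -0.2
gripper_force: 0.0
```

Call:
{"op": "step_arm", "data": {
  "translation": [
    [0, 0, 0.002],
    [0, 0, 0.004],
    [0, 0, 0.006],
    [0, 0, 0.008],
    [0, 0, 0.01],
    [0, 0, 0.012],
    [0, 0, 0.014],
    [0, 0, 0.016],
    [0, 0, 0.018],
    [0, 0, 0.02]
  ],
  "delta_rot": [
    [0, 0, 0],
    [0, 0, 0],
    [0, 0, 0],
    [0, 0, 0],
    [0, 0, 0],
    [0, 0, 0],
    [0, 0, 0],
    [0, 0, 0],
    [0, 0, 0],
    [0, 0, 0]
  ],
  "grip": [-1, -1, -1, -1, -1, -1, -1, -1, -1, -1]
}}

```text
time: 21.05
tool_pos: [542.0, 102.8, 46.3]
ee_rot: [-0.951, -2.994, 0.0]
ft_force: [0.4, -0.5, -0.3]
width: -0.0
gripper_force: 0.0
```

Call:
{"op": "step_arm", "data": {
  "translation": [
    [0, 0, 0.002],
    [0, 0, 0.004],
    [0, 0, 0.006],
    [0, 0, 0.008],
    [0, 0, 0.01],
    [0, 0, 0.01],
    [0, 0, 0.01],
    [0, 0, 0.01],
    [0, 0, 0.01],
    [0, 0, 0.01]
  ],
  "delta_rot": [
    [0, 0, 0],
    [0, 0, 0],
    [0, 0, 0],
    [0, 0, 0],
    [0, 0, 0],
    [0, 0, 0],
    [0, 0, 0],
    [0, 0, 0],
    [0, 0, 0],
    [0, 0, 0]
  ],
  "grip": [-1, -1, -1, -1, -1, -1, -1, -1, -1, -1]
}}

```text
time: 22.3
tool_pos: [542.1, 102.9, 45.5]
ee_rot: [0.951, 2.994, 0.0]
ft_force: [-2.4, -0.1, 5.2]
width: -0.1
gripper_force: 2.7
```

Call:
{"op": "step_arm", "data": {
  "translation": [
    [0, 0, 0.002],
    [0, 0, 0.004],
    [0, 0, 0.006],
    [0, 0, 0.008],
    [0, 0, 0.01],
    [0, 0, 0.01],
    [0, 0, 0.01],
    [0, 0, 0.01],
    [0, 0, 0.01],
    [0, 0, 0.01]
  ],
  "delta_rot": [
    [0, 0, 0],
    [0, 0, 0],
    [0, 0, 0],
    [0, 0, 0],
    [0, 0, 0],
    [0, 0, 0],
    [0, 0, 0],
    [0, 0, 0],
    [0, 0, 0],
    [0, 0, 0]
  ],
  "grip": [-1, -1, -1, -1, -1, -1, -1, -1, -1, -1]
}}

```text
time: 23.55
tool_pos: [542.0, 103.0, 45.3]
ee_rot: [0.951, 2.994, 0.0]
ft_force: [-4.5, 0.5, 12.9]
width: 0.3
gripper_force: 6.0
```

```bash
python3 f.py
```

```text
push [3.8 2.5 4.1 3.6] mean 3.51 fz 12.0 [542.  103.   45.3] 23.75
```

Call:
{"op": "step_arm", "data": {
  "translation": [
    [0, 0, 0.002],
    [0, 0, 0.004],
    [0, 0, 0.006],
    [0, 0, 0.006],
    [0, 0, 0.006],
    [0, 0, 0.006],
    [0, 0, 0.006],
    [0, 0, 0.006],
    [0, 0, 0.006],
    [0, 0, 0.006]
  ],
  "delta_rot": [
    [0, 0, 0],
    [0, 0, 0],
    [0, 0, 0],
    [0, 0, 0],
    [0, 0, 0],
    [0, 0, 0],
    [0, 0, 0],
    [0, 0, 0],
    [0, 0, 0],
    [0, 0, 0]
  ],
  "grip": [-1, -1, -1, -1, -1, -1, -1, -1, -1, -1]
}}

```text
time: 25.0
tool_pos: [542.0, 103.0, 45.1]
ee_rot: [0.95, 2.994, 0.001]
ft_force: [-5.2, 0.4, 17.2]
width: 0.2
gripper_force: 8.0
```

Call:
{"op": "step_arm", "data": {
  "translation": [
    [0, 0, -0.01],
    [0, 0, -0.02],
    [0, 0, -0.03],
    [0, 0, -0.06],
    [0, 0, -0.2],
    [0, 0, -0.5],
    [0, 0, -1],
    [0, 0, -1],
    [0, 0, -1],
    [0, 0, -1]
  ],
  "delta_rot": [
    [0, 0, 0],
    [0, 0, 0],
    [0, 0, 0],
    [0, 0, 0],
    [0, 0, 0],
    [0, 0, 0],
    [0, 0, 0],
    [0, 0, 0],
    [0, 0, 0],
    [0, 0, 0]
  ],
  "grip": [-1, -1, -1, -1, -1, -1, -1, -1, -1, -1]
}}

```text
time: 26.25
tool_pos: [541.1, 102.8, 142.7]
ee_rot: [-0.95, -2.992, 0.001]
ft_force: [-0.2, 0.0, 0.4]
width: 0.3
gripper_force: 0.0
```

Call:
{"op": "step_arm", "data": {
  "translation": [
    [0.5, 0, 0],
    [1, 0, 0],
    [1, 0, 0],
    [1, 0, 0],
    [1, 0, 0],
    [1, 0, 0],
    [1, 0, 0],
    [1, 0, 0],
    [1, 0, 0],
    [1, 0, 0]
  ],
  "delta_rot": [
    [0, 0, 0],
    [0, 0, 0],
    [0, 0, 0],
    [0, 0, 0],
    [0, 0, 0],
    [0, 0, 0],
    [0, 0, 0],
    [0, 0, 0],
    [0, 0, 0],
    [0, 0, 0]
  ],
  "grip": [-1, -1, -1, -1, -1, -1, -1, -1, -1, -1]
}}

```text
time: 27.5
tool_pos: [460.4, 160.5, 143.7]
ee_rot: [0.951, 2.994, 0.0]
ft_force: [0.4, -0.7, -0.5]
width: -0.0
gripper_force: 0.0
```

```bash
python3 - <<'E'
from h import *
s=r.read_state();print(s['tool_pos'],s['ft_force'],s['time'])
snap('scene','sc6.png');print(best('scene','wedge_heel'),best('scene','pad_top'))
a,b=[cv2.imread(f'pics/sc{k}.png') for k in (1,6)]
f=lambda im:im[180:270,330:400].sum(2).astype('float32')
print('shift px',cv2.phaseCorrelate(f(a),f(b)))
c=lambda im:cv2.resize(im[190:310,280:400],(400,400),interpolation=cv2.INTER_CUBIC)
cv2.imwrite('pics/c6.png',np.hstack([c(a),c(b)]))
E
```

```text
[460.37099845 160.52615608 143.71607372] [ 0.44513873 -0.6866482  -0.52452694] 27.5
[(0.94, [510.8, 130.7, 7.3])] []
shift px ((0.037172999267916396, -0.032863845951119686), 0.9999721182717217)
```

View pics/c6.png

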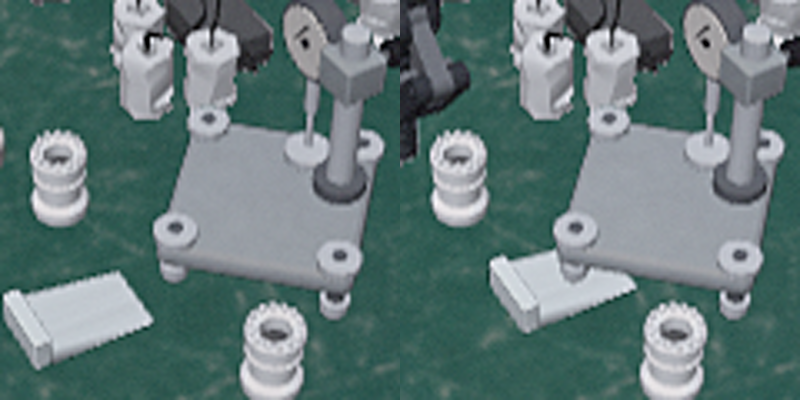

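Comparing before (left) and after (right), the stand and couplings haven't moved. The wedge sits under the short foot at about (573,268), and the robot is clear of everything.

```bash
python3 -c "
from station import r
print(r.hand_in())"
```

```text
the job is handed in; nothing more can be done
None
```

The job is handed in (no verdict was returned): the wedge went in snug at about 5 N of push, the stand took a 17 N press on the disc without rocking, and neither it nor the couplings shifted in the before-and-after pictures.

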